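# Pin the screw press and set its platen gap

### The arm

A 6-joint arm with a two-finger parallel gripper is mounted at the origin on a cart in front of the work surface, level with it; the furniture and walls round the work are solid. World frame = base frame: x ahead of the robot, y to its left, z up, the work surface at z = 0. Lengths are in m, angles in rad, forces in N, time in s.
With the tool pointing down it reaches from about 0.35 to 1 m from the base axis. Payload 7.1 kg.
Tool frame: the origin (TCP) lies between the finger pads; the fingertips stand 22 mm ahead of it and the grasp point (between the pads) lies 3 mm ahead of it; x points along the fingers, y is the direction in which the jaws open and shut, and the axes are right-handed (so a half turn about x gives the same grasp; the last joint's range is limited). The gripper opens to 85 mm and grips with 20 to 120 N. Pads are 22 mm wide; open, the fingers measure 114 mm over their backs; the gripper's body (76 mm by 85 mm) begins 54 mm behind the grasp point. The pads swing forward as they close: fully open they stand 13 mm farther back than shut.
Start: joints at [-1.183, 0.423, 1.63, -0, 1.089, -0.019], TCP at [0.247, -0.574, 0.253] pointing down, gripper open.
Joint ranges: [-3, 3], [-0.9, 2.11], [0.09, 2.58], [-1.31, 4.45], [0.11, 2.69], [-2.54, 2.54]. Speed limits (rad/s): [2.39, 2.39, 3.01, 3.14, 3.14, 3.14].

### API

Orientations are given as a rotation vector (axis times angle).
In Python, from rig import manip gives the robot as it stands. The module is installed in compiled form; this text tells all that it offers. Calls block until the motion is done:
- manip.move_to(position, orientation): joint-space move of the TCP to a pose.
- manip.servo_line(position, orientation=None, rate=0.15): straight line of the TCP; orientation=None keeps the orientation; rate is the mean speed in m/s.
- manip.set_joints(angles): joint-space move.
- manip.command_gripper(opening, f_grip=None): finger opening in m; f_grip is the grip in N (None keeps the last); returns when the fingers have stopped.
- manip.hold(seconds).
- manip.solve_ik(position, orientation): joint angles nearest the present ones, or None.
- manip.camera(name): name is "side" or "top"; returns a dict with "image" (420x560x3 uint8, red, green, blue), "fx", "fy", "cx", "cy" (pixels), "cam_to_world" (4x4, takes a point from camera to world coordinates). Camera axes: x right, y down, z forward; pixel columns grow to the right and rows downward; lengths in m; the calibration is good to about 2 mm. A picture is of the moment at which its call begins. There is no depth.
A pose or a line that the arm cannot do raises manip.IKError and nothing moves.
- manip.sign_off(): hands the job in, once; it reports no verdict.
Readings, each from a call of its own:
- manip.get_time(): time.
- manip.get_joint_positions(): joint angles.
- manip.get_joint_vel(): joint speeds.
- manip.get_tau(): joint torques, N m.
- manip.get_position(): TCP position.
- manip.get_ee_rot(): TCP orientation.
- manip.get_contact_force(): force on the tool from outside, world axes, zero at the start.
- manip.get_torque(): the same for the moment, N m.
- manip.get_width(): finger opening in m.
Only numpy, scipy, OpenCV 4.12 (cv2) and the standard library are available. Lean on these libraries where they do the work, as an engineer would, in place of code of your own. Each camera call takes 0.05 s, during which the arm holds its last target. There are 200 camera calls.

### The job

Get the small screw press ready for bonding a phone: take the headed pin from its rest block and push it down through the fork and the bridge's lug until its collar seats on the fork. Then turn the handwheel clockwise (seen from above) all the way to its stop, and back it off exactly two full turns. Finish still gripping the handwheel's crank handle (the program ends while holding it, with the wheel at rest), and leave the other things on the bench where they lie.

Things in the scene. Friction and masses are not known exactly. Their poses are not given: they have to be found in the camera images.
- press: Bench screw press, fixed to the bench: aluminium base plate (110 x 270 x 12), a bridge bar lying along the press's y at 69 to 81 mm height, and a handwheel on a vertical axis above it. Origin on the bench directly under the wheel's axis, z up; +y points along the bridge to the fork end.
- handwheel (a joint): Angle of the handwheel in rad. 0 = screwed fully down against its stop; grows as the wheel turns counter-clockwise seen from above (backing off), 6.283 a turn, with no jump from turn to turn (range 0 to 25). It starts 0.4 to 1.1 turns open. The wheel (rim 109 mm across, top of rim 105 mm above the bench) does not rise as it turns; it turns stiffly (about 2 N at the crank handle) and stays where it is left. The platen under it moves 3 mm a turn.
- crank_grip: Upright black crank handle on the wheel, round, 16 mm across, 44 mm tall, 42 mm from the wheel's axis; it spins freely on its own stud, so that fingers that grip it need not turn. Origin at the centre of its foot, 107 mm above the bench (its top is at 151 mm). At wheel angle 0 it lies from the axis in the press's +x direction. Circles with the wheel.
- fork_hole (a point): Centre of the mouth of the fork's upper hole, on the fork's upper face, 90 mm above the bench and 125 mm from the wheel's axis along the press's +y. Vertical hole of 12 mm (12.5 mm in the lug) with a 2 mm chamfer through fork cheek, lug and lower cheek, aligned, 30 mm in all, open below.
- pin_grip (a point): Steel headed pin (50 g), half-way up its head: a plain upright stalk 14 mm across and 24 mm tall. Below the stalk is a collar 22 mm across and 4 mm thick, then a shank 10 mm across and 36 mm long with a tapered tip. This point lies 16 mm above the collar's underside and 52 mm above the tip. z runs up along the pin. It starts upright in the rest block.
- pin_collar (a point): Centre of the underside of the pin's collar, which seats on the fork's upper face.
- pin_rest: Aluminium rest block 45 x 45 x 44 mm, fixed to the bench, with a vertical 13 mm hole, 40 mm deep, in which the pin is parked, its collar on the block's top. Origin under its centre.
- tape_black: Bystander, loose, lying on the bench: roll of black tape 72 across, 18 tall (mm). Origin at the centre of its underside.
- phone_frame_c: Bystander, loose, lying on the bench: bare phone frame 67 x 138 x 6 (mm). Origin at the centre of its underside.
- tweezers_2: Bystander, loose, lying on the bench: black tweezers 14 x 127 x 6 (mm). Origin at the centre of its underside.
- wick_roll: Bystander, loose, lying on the bench: small blue roll 42 across, 10 tall (mm). Origin at the centre of its underside.
- usb_stick: Bystander, loose, lying on the bench: red usb stick 18 x 51 x 8 (mm). Origin at the centre of its underside.
- flux_syringe: Bystander, loose, lying on the bench: syringe 26 x 151 x 17 (mm). Origin at the centre of its underside.

How it is judged:
By the outcome, as a careful person would: the job done as asked, in the order asked, and still so for the second after the job is handed in, while the arm keeps its last pose, push and grip.
It also fails if it takes over 72 s, if anything falls off the work surface, if the arm or the gripper's body presses on something with over 40 N, if the wrist force passes 120 N, or if a joint passes its speed limit or range.

## Working session

There is one attempt and no reset: what is moved stays moved. The work goes in short steps, each a Python script; the robot and the scene stay as the last script left them, time stands still between calls to the robot, and variables do not carry over. Pictures are saved under pics/ and viewed, on a budget of 10 in all, crops included, one or two more only if the job needs it, and the job is handed in when it is done.

```bash
mkdir -p pics; python3 - <<'E'
from rig import manip
import cv2,numpy as np
for n in("top","side"):
    c=manip.camera(n);cv2.imwrite(f"pics/{n}0.png",c["image"][:,:,::-1])
    np.savez(f"{n}.npz",**c)
    print(n,c["fx"],c["fy"],c["cx"],c["cy"],np.round(c["cam_to_world"],4).tolist())
print(manip.get_time(),manip.get_ee_rot(),manip.get_width())
E
```

```text
top 438.17371170018 438.17371170018 270.51360415782676 206.946881498213 [[0.0151, -0.9949, 0.0996, 0.3328], [-0.9999, -0.0154, -0.0018, -0.0478], [0.0033, -0.0995, -0.995, 1.6029], [0.0, 0.0, 0.0, 1.0]]
side 437.75922496947277 437.75922496947277 279.6304387557873 204.25493905086182 [[-0.9918, 0.0617, -0.1118, 0.6385], [0.1276, 0.4585, -0.8795, 1.0939], [-0.003, -0.8866, -0.4626, 0.6791], [0.0, 0.0, 0.0, 1.0]]
0.1 [ 1.99789812  0.4134296  -1.99842606] 0.0855179463726152
```

View pics/top0.png

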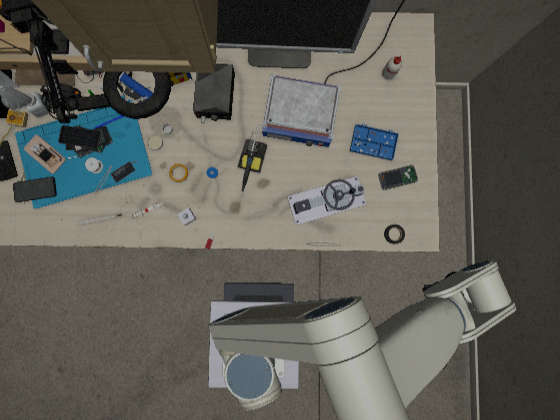

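View pics/side0.png

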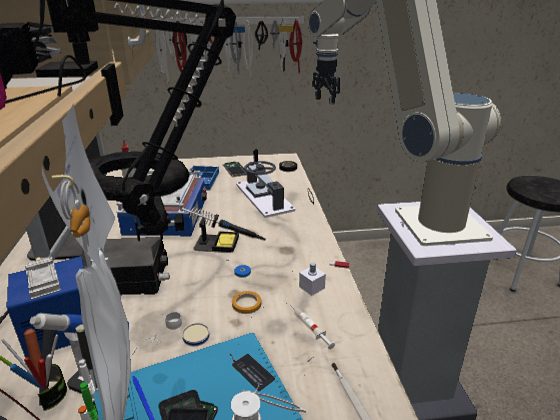

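Top view: the press wheel is at about (340,195), with the fork end at about (303,206). The rest block is at (187,215). In the side view the press is at about (262,185) and the pin at (312,270). I'll enlarge these four regions in one composite.

```bash
cat > h.py <<'E'
import numpy as np,cv2
from scipy.spatial.transform import Rotation as R
def ray(c,u,v):
    M=c["cam_to_world"];d=M[:3,:3]@np.array([(u-c["cx"])/c["fx"],(v-c["cy"])/c["fy"],1.]);return M[:3,3],d
def at_z(c,u,v,z):
    o,d=ray(c,u,v);return o+d*(z-o[2])/d[2]
def proj(c,p):
    q=np.linalg.inv(c["cam_to_world"])@np.append(p,1);return c["fx"]*q[0]/q[2]+c["cx"],c["fy"]*q[1]/q[2]+c["cy"]
def crop(im,u0,v0,w,h,s):
    k=cv2.resize(im[v0:v0+h,u0:u0+w],None,fx=s,fy=s,interpolation=cv2.INTER_CUBIC)
    for i in range(0,w,10):
        cv2.line(k,(i*s,0),(i*s,4),(0,0,255));cv2.putText(k,str(u0+i),(i*s,14),0,.3,(0,0,255)) if (u0+i)%20==0 or s>6 else 0
    for i in range(0,h,10):
        cv2.line(k,(0,i*s),(4,i*s),(0,0,255));cv2.putText(k,str(v0+i),(6,i*s+4),0,.3,(0,0,255))
    return k
E
python3 - <<'E'
from h import *
t=np.load("top.npz")["image"][:,:,::-1].copy();s=np.load("side.npz")["image"][:,:,::-1].copy()
A=crop(t,280,170,90,60,6);B=crop(t,170,200,37,37,7)
C=crop(s,230,145,75,75,4);D=crop(s,290,255,40,40,7)
I=np.zeros((600,800,3),np.uint8)
I[:360,:540]=A;I[:259,541:800]=B;I[262:542,541:800]=D[:,:259];
I[362:600,:540]=cv2.resize(crop(s,230,145,75,33,7)[:231],(540,238))
cv2.imwrite("pics/c1.png",I)
cv2.imwrite("pics/c2.png",crop(s,230,145,75,75,8))
E
```

```text
(no output)
```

View pics/c1.png

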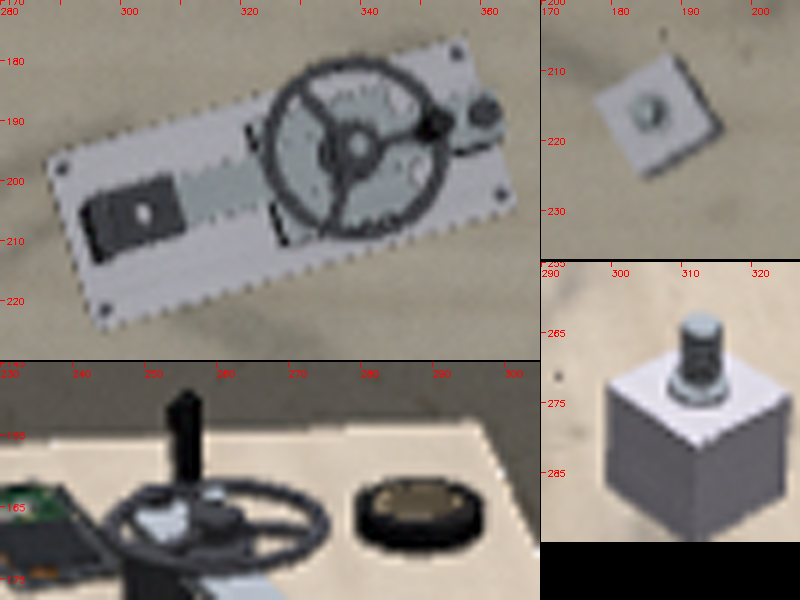

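View pics/c2.png

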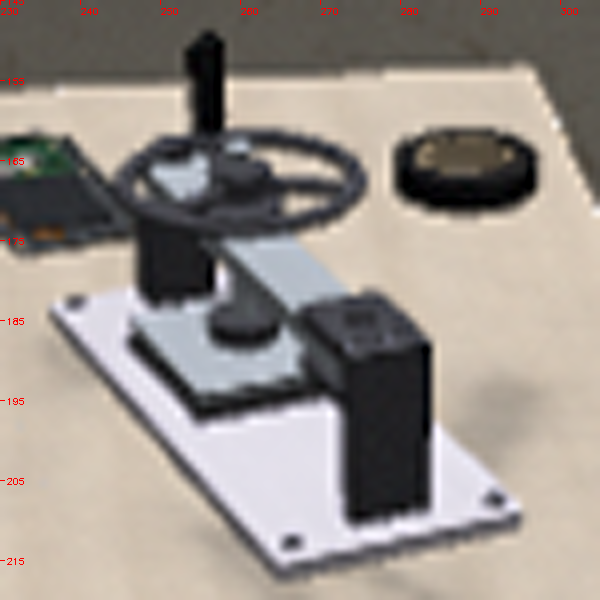

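The composite shows these pixels:
- **Top view:** hub (339,194), crank handle (351.5,190.5), fork hole (303.4,205), rest-block centre (186.5,216).
- **Side view:** handle top (255.4,149.5), hub top (259.5,165), fork hole (274.7,184.7), pin top (312.4,263.5).

Next I'll turn these into positions and check them against the given sizes.

```bash
cat > fit.py <<'E'
from h import *
from scipy.optimize import least_squares
T=dict(np.load("top.npz"));S=dict(np.load("side.npz"))
if __name__=="__main__":
    def tri(a,b):
        f=lambda p:np.r_[np.array(proj(T,p))-a,np.array(proj(S,p))-b]
        r=least_squares(f,[.45,-.1,.05]);return r.x.round(4),r.fun.round(1)
    tp=lambda x,y:(280+(x+.5)/6-.5,170+(y+.5)/6-.5); sp=lambda x,y:(230+(x+.5)/8-.5,145+(y+.5)/8-.5)
    hub=tp(357,148),sp(241,182); hole=tp(143,213),sp(362,322)
    print("rim centre",tri(*hub),"hole",tri(*hole))
    print("rim z.1 top",at_z(T,*hub[0],.1),"side",at_z(S,*hub[1],.1))
    h1=at_z(T,*hole[0],.09);print("hole z.09 top",h1,"side",at_z(S,*hole[1],.09))
    print("handle top z.151: top",at_z(T,*tp(435,124),.151),"side",at_z(S,*sp(206,41),.151))
    p=at_z(T,185.5,215.9,.072);print("pin top z.072",p,at_z(S,312.4,263.5,.072),tri((185.5,215.9),(312.4,263.5)))
    print("block top",at_z(T,186.5,216.07,.044))
    for z in [(594,101),(674,55),(722,128),(648,178)]:
        print(at_z(T,170+(z[0]-541)/7-.43,200+z[1]/7-.43,.044)[:2].round(4))
    print("base corners",[at_z(T,*tp(*q),.012)[:2].round(3).tolist() for q in [(47,157),(103,328),(516,210),(460,38)]])
    # colour stats to allow segmentation
    for n,u,v in [("wood",320,225),("base",300,218),("fork",298,204),("rim",325,194),("hole",303,205)]: print(n,T["image"][v,u])
E
python3 fit.py
```

```text
rim centre (array([ 0.5311, -0.2871,  0.0997]), array([ 0., -0.,  0.,  0.])) hole (array([ 0.4933, -0.165 ,  0.0879]), array([ 0. , -0.2,  0.2,  0. ]))
rim z.1 top [ 0.53099261 -0.28700735  0.1       ] side [ 0.53124219 -0.28643884  0.1       ]
hole z.09 top [ 0.49246818 -0.16468364  0.09      ] side [ 0.49428579 -0.16068948  0.09      ]
handle top z.151: top [ 0.53842935 -0.32239833  0.151     ] side [ 0.54190826 -0.3222667   0.151     ]
pin top z.072 [0.44990603 0.24661728 0.072     ] [0.45342654 0.25232452 0.072     ] (array([0.4516, 0.2471, 0.0681]), array([ 0.1, -0.4,  0.3,  0. ]))
block top [0.4514951  0.24841841 0.044     ]
[0.4584 0.282 ]
[0.4826 0.2421]
[0.4456 0.2164]
[0.4196 0.2532]
base corners [[0.534, -0.112], [0.43, -0.147], [0.506, -0.398], [0.612, -0.364]]
wood [127 122 113]
base [160 160 167]
fork [48 49 54]
rim [60 62 66]
hole [165 162 172]
```

Checks so far:
- Axis to hole is about 0.126 m after allowing for seeing through the hole (given: 0.125 m).
- The handle is about 41 mm from the axis (given: 42 mm).
- The press is yawed about 17°, so the wheel starts near 0.74 turns open, which is in range.

I'll refine the block centre by segmentation and check IK.

```bash
python3 - <<'E'
from fit import *
from rig import manip
def seg(c,u0,v0,w,h,lo,seed):
    k=cv2.resize(c["image"][v0:v0+h,u0:u0+w],None,fx=8,fy=8,interpolation=cv2.INTER_CUBIC).astype(int)
    m=((k[...,2]-k[...,0]>lo)).astype(np.uint8)  # bluish vs wood
    cs,_=cv2.findContours(m,cv2.RETR_EXTERNAL,cv2.CHAIN_APPROX_NONE);a=max(cs,key=cv2.contourArea)
    r=cv2.minAreaRect(a);b=cv2.boxPoints(r);f=lambda q:(u0+(q[0]+.5)/8-.5,v0+(q[1]+.5)/8-.5)
    return f(r[0]),[f(q) for q in b],cv2.contourArea(a)/64
c,b,a=seg(T,172,202,32,30,-2,None);P=at_z(T,*c,.044);print("block top",P,a,[at_z(T,*q,.044)[:2].round(4).tolist() for q in b])
k=T["image"][208:225,176:196].astype(int).sum(2)//3;print(k)
for q in [(606,385),(697,347),(791,392),(698,443)]:
    print("side",at_z(S,290+(q[0]-541)/7-.43,255+(q[1]-262)/7-.43,.044)[:2].round(4))
print("side pin axis x", at_z(S,312,270,.055), "top pin blob z.06",at_z(T,185.5,215.9,.06))
print(R.from_rotvec(manip.get_ee_rot()).as_matrix().round(3))
for yaw in range(-90,91,30):
    t=np.radians(yaw);y=[np.cos(t),np.sin(t),0];x=[0,0,-1];M=np.c_[x,y,np.cross(x,y)];rv=R.from_matrix(M).as_rotvec()
    print(yaw,[None if (j:=manip.solve_ik(p,rv)) is None else j[[0,5]].round(2) for p in ([.45,.248,.08],[.494,-.167,.15],[.542,-.327,.13],[.52,-.25,.13])])
E
```

```text
block top [0.45165399 0.2491246  0.044     ] 175.6953125 [[0.4597, 0.2832], [0.4859, 0.2422], [0.4436, 0.215], [0.4176, 0.256]]
[[117 123 124 128 127 133 136 138 138 141 148 160 155  98 123 142 143 144
  146 146]
 [116 119 124 125 125 130 134 137 145 155 160 162 165  99  85 142 144 146
  147 148]
 [119 117 120 122 122 124 136 152 159 164 165 163 162 146  99 123 143 144
  146 146]
 [122 121 121 121 120 134 156 162 164 163 161 162 164 164 133  83 124 143
  145 147]
 [128 124 123 135 148 157 164 161 162 161 158 163 164 165 158 100  87 144
  143 144]
 [134 137 147 158 163 162 163 155 142 137 139 151 165 165 165 147  65 122
  142 144]
 [137 147 162 163 162 161 158 144 131 123  98 119 156 163 164 164 100  86
  139 139]
 [139 141 154 162 161 161 145 139 140 139  80  96 140 163 163 162 145  97
  121 137]
 [136 138 143 160 160 161 152 131 139 143  69  95 140 163 163 162 162 132
   84 122]
 [135 137 136 154 166 163 163 130 115 114  74 122 137 162 162 161 163 155
  100  82]
 [137 139 136 143 160 164 161 151 117 123 129 134 151 162 163 162 164 148
  102  75]
 [137 141 139 140 156 161 161 160 153
[... 700 characters left out ...]
8 -0.396]
 [-1.    -0.001 -0.   ]]
-90 [array([0.48, 2.05]), array([-0.35,  1.22]), array([-0.56,  1.01]), array([-0.47,  1.1 ])]
-60 [array([0.48, 1.53]), array([-0.35,  0.7 ]), array([-0.56,  0.49]), array([-0.47,  0.58])]
-30 [array([0.48, 1.  ]), array([-0.35,  0.17]), array([-0.56, -0.04]), array([-0.47,  0.05])]
0 [array([0.48, 0.48]), array([-0.35, -0.35]), array([-0.56, -0.56]), array([-0.47, -0.47])]
30 [array([ 0.48, -0.04]), array([-0.35, -0.87]), array([-0.56, -1.09]), array([-0.47, -0.99])]
60 [array([ 0.48, -0.57]), array([-0.35, -1.4 ]), array([-0.56, -1.61]), array([-0.47, -1.52])]
90 [array([ 0.48, -1.09]), array([-0.35, -1.92]), array([-0.56, -2.13]), array([-0.47, -2.04])]
```

```bash
cat > act.py <<'E'
from h import *
from rig import manip
def rv(yaw):
    t=np.radians(yaw);y=[np.cos(t),np.sin(t),0];x=[0,0,-1];return R.from_matrix(np.c_[x,y,np.cross(x,y)]).as_rotvec()
def st(m=""): print(m,"t%.2f"%manip.get_time(),"p",np.round(manip.get_position(),4),"F",np.round(manip.get_contact_force(),1),"w%.4f"%manip.get_width())
E
python3 - <<'E'
from act import *
p=np.array([.452,.249])
manip.move_to([*p,.16],rv(-90));st("above")
manip.command_gripper(.05,30)
manip.servo_line([*p,.072],rate=.1);st("down")
manip.command_gripper(0.0,30);st("grip")
E
```

```text
above t3.09 p [0.4524 0.2486 0.1601] F [ 0.2 -0.2  0.1] w0.0855
down t4.57 p [0.4524 0.2492 0.0724] F [-0.4 -1.1 -0.4] w0.0499
grip t4.98 p [0.4523 0.2492 0.0726] F [-0.7 -1.2  4.3] w0.0129
```

```bash
python3 - <<'E'
from act import *
manip.command_gripper(0.0,60)
manip.servo_line([.452,.249,.15],rate=.12);st("lift")
manip.move_to([.4943,-.1667,.19],rv(-90));manip.servo_line([.4943,-.1667,.166],rate=.1);manip.hold(.2);st("above hole")
I=[]
for n,b in(("top",(285,185,40,40)),("side",(255,150,40,55))):
    c=manip.camera(n);np.savez(n+"1.npz",**c);I.append(crop(c["image"][:,:,::-1].copy(),*b,9))
O=np.zeros((500,724,3),np.uint8);O[:360,:360]=I[0];O[:495,364:724]=I[1];cv2.imwrite("pics/c3.png",O)
E
```

```text
lift t6.00 p [0.4516 0.2488 0.1495] F [ 0.2  0.9 -1. ] w0.0115
above hole t8.14 p [ 0.4947 -0.1667  0.1665] F [-0.3  1.  -1.1] w0.0121
```

View pics/c3.png

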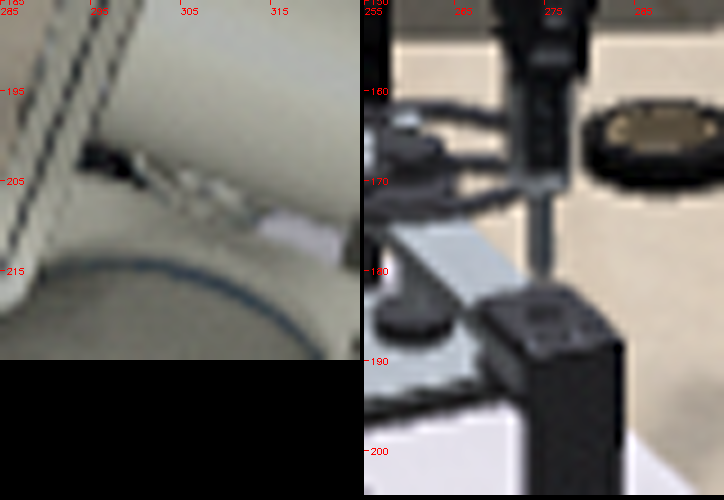

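The pin is held upright with its tip at side pixel (274.4,181). The hole centre is near (275.1,184.4), so they are close to aligned. I'll compare with the projections before lowering.

```bash
python3 - <<'E'
from fit import *
c=dict(np.load("side1.npz"))
for p in ([.4947,-.1667,.1025],[.4947,-.1667,.1385],[.4943,-.1667,.09],[.4933,-.1667,.09]): print(proj(c,p))
k=cv2.cvtColor(c["image"],cv2.COLOR_RGB2GRAY);print(k[172:191,266:288])
E
```

```text
(np.float64(274.42834869028843), np.float64(180.45958118006735))
(np.float64(274.33134388031175), np.float64(170.00886105084967))
(np.float64(274.5859455261747), np.float64(184.0229559648885))
(np.float64(274.89704933061296), np.float64(184.00525969845867))
[[ 65  60  49  66  58 105 149  80  68  65 202 205 203 203 207 209 213 216
  216 219 183 178]
 [ 55  78 103 145 145 214 225 103  71  68 199 201 198 200 202 204 209 208
  209 209 210 210]
 [133 170 210 214 213 213 220 101  70  68 200 201 196 198 202 206 207 206
  206 205 206 206]
 [196 198 203 208 209 210 218 100  68  69 194 200 198 200 202 206 207 206
  208 205 207 208]
 [191 192 195 204 205 209 216  99  71  67 173 201 200 200 201 202 206 206
  206 205 208 207]
 [191 191 193 197 202 209 217  99  68  69 173 202 201 200 204 205 207 207
  205 204 203 202]
 [188 191 191 193 194 208 218  97  68  65 172 205 204 201 204 204 208 209
  207 204 205 205]
 [189 191 190 192 190 196 218 114  71  77 183 206 199 201 203 203 208 210
  209 208 208 206]
 [186 190 192 193 194 193 205 149  87 101 197 204 204 201 202 203 205 210
  209 209 208 207]
 [190
[... 225 characters left out ...]
0  71  70 118 180 202 204 203
  205 204 204 204]
 [ 84  63  46  70  78  77  78  52  48  49  52  71  75  71  92 180 203 202
  203 203 204 203]
 [ 72  57  29  45  69  77  78  54  49  58  58  74  77  70  69  88 182 204
  204 204 204 206]
 [111  71  51  29  45  70  81  79  74  74  73  72  86  60  64  61 109 187
  204 206 203 205]
 [176 110  76  52  30  45  68  88  63  69  72  60 103  86  77  73  66 119
  196 202 204 202]
 [200 162  86  73  55  27  29 101  85  78  73  74  78  75  60  36  24   6
  195 205 207 205]
 [199 126  73  74  77  55  27  51  73  60  36  31  25  29  31  33  31  20
  199 204 204 200]
 [201 104  49  68  74  78  48  30  28  29  33  33  32  33  36  29  30  17
  196 201 198 197]]
```

The pin sits about 1 mm toward +x of the hole, so I'll shift by that and lower in small steps while watching the force.

```bash
python3 - <<'E'
from act import *
x,y=.4935,-.1667
manip.servo_line([x,y,.160],rate=.05);F0=np.array(manip.get_contact_force());st("start")
for z in np.arange(.155,.1165,-.003):
    manip.servo_line([x,y,z],rate=.06)
    f=np.array(manip.get_contact_force())-F0;st()
    if f[2]>15: print("stop",f);break
E
```

```text
start t8.52 p [ 0.4931 -0.1666  0.1596] F [-0.5 -0.7 -0.3] w0.0117
 t8.77 p [ 0.4932 -0.1666  0.1546] F [-0.6  0.3  0.1] w0.0118
 t9.02 p [ 0.4934 -0.1667  0.1518] F [-0.3  0.6 -0. ] w0.0114
 t9.27 p [ 0.4934 -0.1667  0.1488] F [ 0.1 -0.7 -0.7] w0.0115
 t9.52 p [ 0.4935 -0.1668  0.1458] F [ 0.2 -0.2 -1.3] w0.0118
 t9.77 p [ 0.4935 -0.1668  0.1428] F [-0.1 -1.3 -0.4] w0.0117
 t10.02 p [ 0.4935 -0.1667  0.1398] F [ 0.5 -0.  -0.7] w0.0116
 t10.27 p [ 0.4935 -0.1667  0.1368] F [ 1.1 -1.7 -1.4] w0.0119
 t10.52 p [ 0.4935 -0.1667  0.1338] F [ 0.4 -1.6 -1.9] w0.0116
 t10.77 p [ 0.4934 -0.1667  0.1308] F [ 0.9 -1.5 -2.3] w0.0119
 t11.02 p [ 0.4935 -0.1667  0.1278] F [ 0.2 -1.  -2.5] w0.0115
 t11.27 p [ 0.4935 -0.1667  0.1248] F [ 0.2 -2.5 -1.6] w0.0118
 t11.52 p [ 0.4934 -0.1667  0.1218] F [ 0.2 -2.2 -1.1] w0.0118
 t11.77 p [ 0.4935 -0.1667  0.1188] F [ 1.5 -2.2 -2.3] w0.0118
```

The pin is sliding in freely, so I'll press down until the collar seats.

```bash
python3 - <<'E'
from act import *
x,y=.4935,-.1667
for z in np.arange(.1178,.1085,-.001):
    manip.servo_line([x,y,z],rate=.04);f=manip.get_contact_force();st()
    if f[2]>15: break
manip.command_gripper(.05,30);st("open")
manip.servo_line([x,y,.21],rate=.2)
manip.move_to([.5419,-.3276,.21],rv(-90));st("over handle")
c=manip.camera("side");np.savez("side2.npz",**c)
d=manip.camera("top");np.savez("top2.npz",**d)
O=np.zeros((560,700,3),np.uint8);a=crop(c["image"][:,:,::-1].copy(),235,130,50,70,8);O[:560,:400]=a
O[:300,400:]=crop(d["image"][:,:,::-1].copy(),285,170,75,60,5)[:300,:300];cv2.imwrite("pics/c4.png",O)
E
```

```text
t12.02 p [ 0.4936 -0.1667  0.1187] F [-2.6 -1.4 10.2] w0.0113
 t12.27 p [ 0.4937 -0.1668  0.1186] F [-4.6  0.7 20.8] w0.0117
open t12.72 p [ 0.4933 -0.1666  0.1165] F [-0.4  0.1  0.4] w0.0504
over handle t14.04 p [ 0.5409 -0.3271  0.2081] F [ 0.4 -0.1  0.2] w0.0500
```

View pics/c4.png

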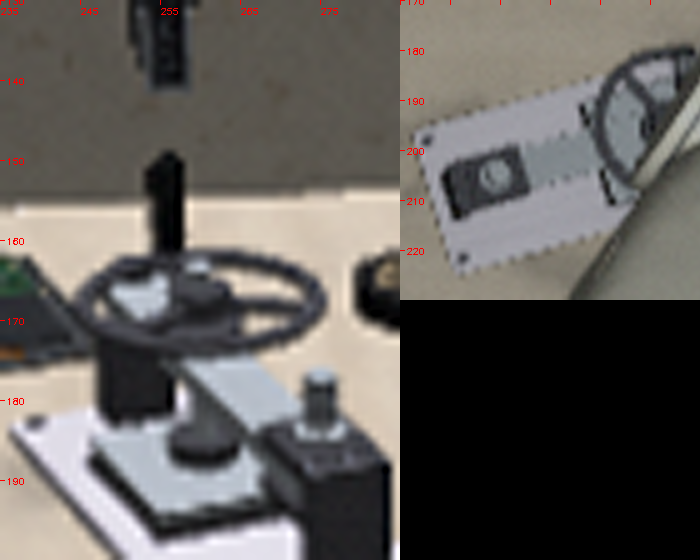

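The pin is seated: the collar is on the fork at side pixel (275,184), with a 20 N reaction at the expected height. The fingers, near column 255.6, stand over the crank handle at 255.2. Next I'll grip the handle and check that the circle tracks.

```bash
cat >> act.py <<'E'
def step(C,r,a,z,rate=.1):
    manip.servo_line([C[0]+r*np.cos(a),C[1]+r*np.sin(a),z],rate=rate)
    f=np.mean([manip.get_contact_force() for _ in range(4)],0);er=np.array([np.cos(a),np.sin(a)]);et=np.array([-er[1],er[0]])
    return f[:2]@er,f[:2]@et,f[2],np.array(manip.get_position())
E
python3 - <<'E'
from act import *
h=[.5419,-.3276]
manip.move_to([*h,.20],rv(0));manip.command_gripper(.045,20)
manip.servo_line([*h,.135],rate=.12);st("down")
manip.command_gripper(0,60);manip.hold(.2);st("grip")
C=np.array([.531,-.2868]);r=.042;a0=np.arctan2(h[1]-C[1],h[0]-C[0])
for i in range(1,7):
    a=a0-np.radians(8)*i;fr,ft,fz,p=step(C,r,a,.135);print(round(np.degrees(a)),"fr %.1f ft %.1f fz %.1f"%(fr,ft,fz),p.round(4))
st()
E
```

```text
down t16.46 p [ 0.5422 -0.3278  0.1353] F [0.6 1.4 0.2] w0.0450
grip t17.04 p [ 0.5423 -0.3279  0.1361] F [-1.7  0.8  5.9] w0.0142
-83 fr 0.6 ft -0.3 fz 7.3 [ 0.5364 -0.3291  0.1361]
-91 fr 0.1 ft -0.6 fz 7.5 [ 0.5301 -0.3294  0.1361]
-99 fr 0.7 ft -0.3 fz 9.9 [ 0.524  -0.3289  0.1361]
-107 fr 0.8 ft -1.5 fz 9.7 [ 0.5181 -0.3275  0.1361]
-115 fr 0.6 ft -0.5 fz 11.1 [ 0.5125 -0.3252  0.136 ]
-123 fr 1.3 ft -0.6 fz 10.9 [ 0.5073 -0.3223  0.136 ]
 t18.54 p [ 0.5073 -0.3223  0.136 ] F [-1.2 -0.8 10.9] w0.0140
```

There is 6–11 N of upward force, so the fingertips are resting on something. I'll ease up 2.5 mm, go on turning, and check by picture that the wheel follows.

```bash
python3 - <<'E'
from act import *
C=np.array([.531,-.2868]);r=.042;a0=np.arctan2(-.3276+.2868,.0109)-np.radians(48)
manip.servo_line([C[0]+r*np.cos(a0),C[1]+r*np.sin(a0),.1375],rate=.05);st("raise")
for i in range(1,10):
    a=a0-np.radians(8)*i;fr,ft,fz,p=step(C,r,a,.1375);print(round(np.degrees(a)),"fr %.1f ft %.1f fz %.1f"%(fr,ft,fz),p.round(4))
st();print(np.degrees(a))
c=manip.camera("side");np.savez("side3.npz",**c);cv2.imwrite("pics/c5.png",crop(c["image"][:,:,::-1].copy(),235,130,60,65,8))
E
```

```text
raise t18.79 p [ 0.506  -0.3212  0.1363] F [-4.5 -1.  -4.3] w0.0141
-131 fr 3.1 ft -1.5 fz -11.1 [ 0.5017 -0.3176  0.1364]
-139 fr 3.5 ft -1.9 fz -15.4 [ 0.4979 -0.3134  0.1364]
-147 fr 2.2 ft -1.8 fz -21.1 [ 0.4947 -0.3087  0.1365]
-155 fr 1.1 ft -1.2 fz -25.2 [ 0.4922 -0.3036  0.1366]
-163 fr 0.1 ft -1.5 fz -25.4 [ 0.4903 -0.2982  0.1366]
-171 fr -0.6 ft -1.4 fz -27.2 [ 0.4892 -0.2925  0.1366]
-179 fr -0.5 ft -1.0 fz -28.4 [ 0.4889 -0.2867  0.1366]
-187 fr -0.9 ft -1.7 fz -28.0 [ 0.4894 -0.2809  0.1366]
-195 fr -0.9 ft -2.3 fz -28.9 [ 0.4907 -0.2752  0.1366]
 t21.04 p [ 0.4907 -0.2752  0.1366] F [  1.5   2.  -28.9] w0.0141
-195.04236449871695
```

View pics/c5.png

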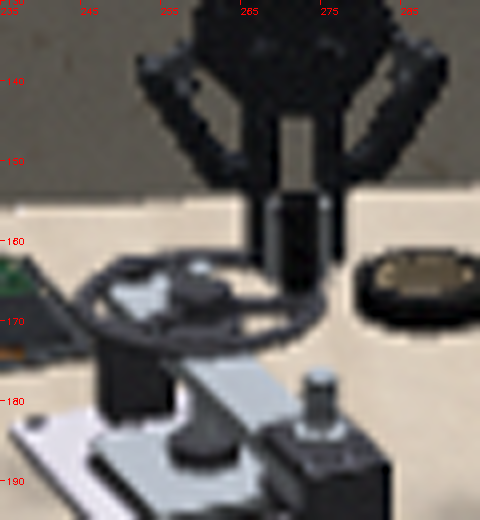

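The handle is between the pads at about (272,160), and the wheel has followed by about 120°. The vertical force was only the grip holding against my 2.5 mm rise, so I'll set z to 0.1363 and turn on until the stop. It should come near −343° in the world frame.

```bash
python3 - <<'E'
from act import *
C=np.array([.531,-.2868]);r=.042;a=np.radians(-195.04);z=.1363
hit=0
for i in range(40):
    d=8 if np.degrees(a)>-325 else 3
    a-=np.radians(d);fr,ft,fz,p=step(C,r,a,z)
    q=p[:2]-C;print(round(np.degrees(a)),"fr %.1f ft %.1f fz %.1f"%(fr,ft,fz),"ang %.1f rad %.4f"%(np.degrees(np.arctan2(q[1],q[0])),np.hypot(*q)))
    if abs(ft)>15 or np.degrees(a)<-360 or abs(fr)>25: break
st()
E
```

```text
-203 fr 1.5 ft -1.2 fz -18.4 ang 156.2 rad 0.0418
-211 fr 0.9 ft -1.6 fz -19.1 ang 148.2 rad 0.0418
-219 fr -0.2 ft -3.0 fz -19.1 ang 140.1 rad 0.0417
-227 fr -0.8 ft -2.2 fz -17.7 ang 132.1 rad 0.0416
-235 fr -1.9 ft -1.7 fz -20.3 ang 124.0 rad 0.0416
-243 fr -3.6 ft -1.3 fz -19.6 ang 116.0 rad 0.0415
-251 fr -5.3 ft -1.6 fz -18.2 ang 108.2 rad 0.0415
-259 fr -5.5 ft -1.4 fz -19.4 ang 100.5 rad 0.0415
-267 fr -4.1 ft -2.2 fz -18.4 ang 92.6 rad 0.0414
-275 fr -5.1 ft -2.2 fz -17.4 ang 84.8 rad 0.0414
-283 fr -6.2 ft -0.8 fz -16.9 ang 77.0 rad 0.0414
-291 fr -5.1 ft -0.5 fz -15.9 ang 69.2 rad 0.0414
-299 fr -5.4 ft -1.5 fz -15.2 ang 61.2 rad 0.0415
-307 fr -5.2 ft -1.0 fz -13.8 ang 53.2 rad 0.0415
-315 fr -6.1 ft -1.0 fz -12.9 ang 45.0 rad 0.0415
-323 fr -4.9 ft -0.7 fz -12.0 ang 36.8 rad 0.0416
-331 fr -4.3 ft -1.2 fz -10.5 ang 28.7 rad 0.0416
-334 fr -5.7 ft 0.1 fz -10.1 ang 26.1 rad 0.0416
-337 fr -4.7 ft 0.4 fz -9.4 ang 23.2 rad 0.0417
-340 fr -5.4 ft 0.1 fz -9.3 ang 20.2 rad 0.0417
-343 fr -5.1 ft -0.1 fz -9.8 ang 17.1 rad 0.0417
-346 fr -4.1 ft 6.6 fz -6.3 ang 16.1 rad 0.0417
-349 fr -3.8 ft 13.4 fz -2.5 ang 15.7 rad 0.0417
-352 fr -3.7 ft 22.9 fz -0.6 ang 15.3 rad 0.0416
 t27.09 p [ 0.5712 -0.2758  0.1362] F [-6.8 22.1 -0.6] w0.0140
```

The stop came at about 16.7° in the world frame (predicted 17°) and held against 23 N. Now I'll back off exactly 720° from there.

```bash
python3 - <<'E'
from act import *
C=np.array([.531,-.2868]);r=.0418;z=.1362
for i,a in enumerate(np.radians(np.r_[16.7:16.7+720+.01:12])):
    fr,ft,fz,p=step(C,r,a,z)
    q=p[:2]-C
    if i%6==0: print(round(np.degrees(a)),"fr %.1f ft %.1f fz %.1f"%(fr,ft,fz),"ang %.1f rad %.4f"%(np.degrees(np.arctan2(q[1],q[0])),np.hypot(*q)))
    if np.hypot(fr,ft)>30: print("force!",i,fr,ft);break
manip.hold(.3);st()
P=np.mean([manip.get_position() for _ in range(10)],0);q=P[:2]-C;print("final ang",np.degrees(np.arctan2(q[1],q[0])),np.hypot(*q))
I=[]
for n,b in(("side",(235,130,60,65)),("top",(285,165,80,60))):
    c=manip.camera(n);np.savez(n+"4.npz",**c);I.append(c["image"][:,:,::-1].copy())
O=np.zeros((520,800,3),np.uint8);O[:520,:480]=crop(I[0],235,130,60,65,8);O[:240,480:800]=crop(I[1],285,165,80,60,4)
O[242:482,480:]=cv2.resize(I[0],(320,240));cv2.imwrite("pics/c6.png",O)
E
```

```text
17 fr -3.9 ft 1.2 fz -8.7 ang 18.0 rad 0.0417
89 fr -4.1 ft 2.2 fz -13.2 ang 88.9 rad 0.0414
161 fr 1.3 ft 2.7 fz -8.5 ang 161.2 rad 0.0419
233 fr 6.3 ft 2.7 fz -6.8 ang -125.6 rad 0.0425
305 fr 6.3 ft 2.0 fz -8.9 ang -54.3 rad 0.0422
377 fr 3.2 ft 1.9 fz -3.5 ang 17.4 rad 0.0415
449 fr -4.4 ft 2.2 fz -4.7 ang 88.9 rad 0.0415
521 fr -1.6 ft 0.9 fz -3.8 ang 161.1 rad 0.0420
593 fr 5.4 ft 2.1 fz -3.0 ang -125.9 rad 0.0425
665 fr 5.1 ft 2.6 fz -4.5 ang -54.2 rad 0.0422
737 fr 2.9 ft 3.0 fz -1.1 ang 17.4 rad 0.0416
 t42.64 p [ 0.5708 -0.2749  0.1362] F [1.6 2.5 0.1] w0.0140
final ang 16.695263325080546 0.041560947235097456
```

View pics/c6.png

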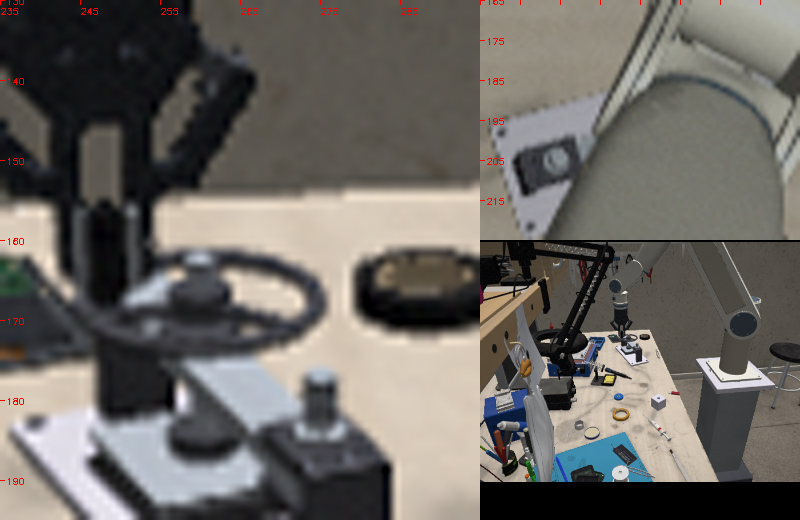

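The handle is still held, at about (247,162). The pin is seated with its collar on the fork at (275,184), and the bystanders look undisturbed. The final angle is 16.7°, the same as at the stop, after two full circles. Handing in.

```bash
python3 -c "
from act import *
st();print(np.abs(manip.get_joint_vel()).max());manip.sign_off()"
```

```text
t42.74 p [ 0.5708 -0.2749  0.1362] F [0.7 2.  0.2] w0.0141
0.0013621816665994344
the job is handed in; nothing more can be done
```

The press is ready and handed in at 42.7 s of the 72 s allowed. I used 8 of the 10 pictures.

- **Pin:** I took it from the rest block and pushed it through the fork and lug. The collar met the fork at the expected height and held against about 21 N. Later pictures show it flat on the fork.
- **Handwheel to its stop:** I turned it clockwise until it stopped at about 16.7° in the world frame. The press's measured yaw predicted about 17°. It held there against about 23 N.
- **Backing off:** I then turned it back 720°. The hand finished at 16.7°, the same angle as at the stop. The stop itself was read to about half a degree.
- **At hand-in:** the crank handle was still gripped (14 mm opening), with the arm at rest and about 2 N of force on the tool. The bystanders I could see in the last side view had not moved.

- **Early vertical force:** right after I gripped the handle, the wrist showed up to 29 N vertically. The tips probably touched the wheel, and then I tried to lift 2.5 mm with the grip holding. I reset the height and the force faded to near zero.
- **Top camera:** the arm blocked most of the top view at the end, so that check rests mainly on the side camera.

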